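# Find the socket that fits the mould nut

### The job

Find out which one of the three colour-ringed sockets fits the hex nut on the red-topped casting mould, trying them on the nut where you cannot tell, and set that one fully home on the nut, its rim flat on the washer. Finish while still gripping that socket seated on the nut; do not let go of it. Any socket that does not fit must end standing upright on the mat or bench, and everything else on the bench stays where it is.

Things in the scene. Friction and masses are not known exactly. Their poses are not given: they have to be found in the camera images.
- mould_red: Fixed casting mould: 120 mm square wooden base, on it a white and a red 100 mm square slab, then a washer with the nut. Origin: centre of its underside on the bench; x and y along its sides, z up.
- mould_red_seat (a point): Centre of the top of the washer (52 mm diameter) on the red-topped mould, 55 mm above the bench; the nut sits on it. Axes as the mould's. The right socket has 1 mm play on each side and goes down until its rim rests on this washer; a wrong one stops 6 mm or more higher.
- mould_red_nut (a point): Centre of the top face of the fixed brass hex nut, 12 mm above the washer, corners on the mould's x axis, two flats facing its y, top edge chamfered 1 mm. Which nut is here varies: 19 mm across flats with a stud sticking up 16 mm above it, 24 mm with 8 mm of stud, or 29 mm with the stud flush. The blue and green moulds carry the other two.
- socket_yellow: Steel socket, yellow ring and yellow dab on top. Round body 42 mm across, 40 tall; above it a square adapter 24 x 24 mm, sides along x and y, 40 to 78 mm up: grip there. Hex opening below 21 mm across flats, 30 deep, corners on x, for the 19 mm nut; on a larger nut it stops 12 mm above the washer. About 0.25 kg. Origin: centre of the open underside, z up. Stands on the mat, any place and turn.
- socket_blue: Steel socket, blue ring and blue dab on top. Round body 42 mm across, 40 tall; above it a square adapter 24 x 24 mm, sides along x and y, 40 to 78 mm up: grip there. Hex opening below 26 mm across flats, 22 deep, corners on x, for the 24 mm nut; stops 6 mm above the washer on the 19 nut's stud, 12 on the 29 nut. About 0.25 kg. Origin: centre of the open underside, z up. Stands on the mat, any place and turn.
- socket_orange: Steel socket, orange ring and orange dab on top. Round body 42 mm across, 40 tall; above it a square adapter 24 x 24 mm, sides along x and y, 40 to 78 mm up: grip there. Hex opening below 31 mm across flats, 14 deep, corners on x, for the 29 mm nut; stops on the stud 14 mm above the washer on the 19 nut, 6 on the 24. About 0.25 kg. Origin: centre of the open underside, z up. Stands on the mat, any place and turn.
- mould_blue: Bystander: mould like the red one but with a blue top, fixed. Origin: centre of its underside; a nut and stud on it reach up to 83 mm.
- mould_green: Bystander: mould like the red one but with a green top, fixed. Origin: centre of its underside; a nut and stud on it reach up to 83 mm.
- mat: Black rubber mat, 250 x 230 x 3 mm, fixed on the bench, on which the sockets stand. Origin: centre of its underside.
- paint_tin: Bystander: pale paint tin with a yellow band, 84 mm diameter, 90 mm tall. Origin: centre of its underside.
- glue_bottle: Bystander: white bottle, 56 mm diameter, 150 mm tall. Origin: centre of its underside.
- cast_a: Bystander: black painted casting, a dome 58 mm across and 26 mm high. Origin: centre of its underside.
- cast_b: Bystander: blue painted casting, a dome 58 mm across and 26 mm high. Origin: centre of its underside.
- cast_c: Bystander: black painted casting, a dome 58 mm across and 26 mm high. Origin: centre of its underside.
Things that resemble listed ones, but are neither listed nor needed, are in the scene too. Leave any green or turquoise look-alike of the socket_blue alone.

How it is judged:
At the end, for the whole second after the job is handed in: One socket sits on the red mould's nut: underside within 3 mm of the washer's height (wrong ones stop 6 mm or more high), within 4 mm of the axis and 0.08 rad of upright, still, gripped by the fingers with over 2 N. The other two stand upright (0.15 rad), at rest, on mat or bench (((horizontal distance between socket_yellow and mould_red_seat below 0.004 m and z of socket_yellow in the frame of mould_red_seat between -0.003 and 0.003 m and angle between socket_yellow's own z axis and vertical below 0.08 rad and linear speed of each of socket_yellow, socket_blue, socket_orange below 0.02 m/s and contact force between the fingers and socket_yellow above 2 N and angle between each of socket_blue, socket_orange's own z axis and vertical below 0.15 rad and height (world z) of socket_blue between -0.005 and 0.01 m and height (world z) of socket_orange between -0.005 and 0.01 m) or (horizontal distance between socket_blue and mould_red_seat below 0.004 m and z of socket_blue in the frame of mould_red_seat between -0.003 and 0.003 m and angle between socket_blue's own z axis and vertical below 0.08 rad and linear speed of each of socket_blue, socket_yellow, socket_orange below 0.02 m/s and contact force between the fingers and socket_blue above 2 N and angle between each of socket_yellow, socket_orange's own z axis and vertical below 0.15 rad and height (world z) of socket_yellow between -0.005 and 0.01 m and height (world z) of socket_orange between -0.005 and 0.01 m) or (horizontal distance between socket_orange and mould_red_seat below 0.004 m and z of socket_orange in the frame of mould_red_seat between -0.003 and 0.003 m and angle between socket_orange's own z axis and vertical below 0.08 rad and linear speed of each of socket_orange, socket_yellow, socket_blue below 0.02 m/s and contact force between the fingers and socket_orange above 2 N and angle between each of socket_yellow, socket_blue's own z axis and vertical below 0.15 rad and height (world z) of socket_yellow between -0.005 and 0.01 m and height (world z) of socket_blue between -0.005 and 0.01 m))); the arm keeps its last pose, push and grip.
It fails at once if the paint tin, glue bottle or a painted casting is shifted by more than 30 mm (distance of any of paint_tin, glue_bottle, cast_a, cast_b, cast_c from where it was at the start of the episode above 0.03 m).
It also fails if it takes over 64 s, if anything falls off the work surface, if the arm or the gripper's body presses on something with over 40 N, if the wrist force passes 120 N, or if a joint passes its speed limit or range.

### The arm

A 6-joint arm with a two-finger parallel gripper is mounted at the origin on the work surface. World frame = base frame: x ahead of the robot, y to its left, z up, the work surface at z = 0. Lengths are in m, angles in rad, forces in N, time in s.
With the tool pointing down it reaches from about 0.225 to 0.875 m from the base axis. Payload 3.4 kg.
Tool frame: the origin (TCP) lies between the finger pads; the fingertips stand 11 mm ahead of it and the grasp point (between the pads) lies 8 mm behind it (tips_ahead is the distance from the TCP to the fingertips, in m); z points along the fingers, x is the direction in which the jaws open and shut, and the axes are right-handed (so a half turn about z gives the same grasp; the last joint's range is limited). The gripper opens to 85 mm and grips with 20 to 120 N. Pads are 22 mm wide; open, the fingers measure 114 mm over their backs; the gripper's body (76 mm by 85 mm) begins 54 mm behind the grasp point. The pads swing forward as they close: fully open they stand 13 mm farther back than shut.
Start: joints at [1.106, 0.276, 1.505, -0, 1.361, -0.121], TCP at [0.194, 0.541, 0.242] pointing down, gripper open.
Joint ranges: [-2.89, 2.89], [-0.75, 2.08], [0.22, 2.7], [-1.18, 4.32], [0.11, 2.71], [-2.7, 2.7]. Speed limits (rad/s): [2.57, 2.57, 3.14, 3.14, 3.14, 3.14].

### API

Orientations are given as a unit quaternion [w, x, y, z].
In Python, from rig import get_state, get_image, sign_off, masks_of, tips_ahead gives the robot as it stands.
- The arm moves only by the tool play_rows, never from a script. Its argument "series" is a list of rows, each an object of numbers: "fingers": the closure, from -1 (fully open) to 1 (shut); "dx", "dy", "dz": the shift along the world's x, y, z in mm; "turn": the turn about the world's z in rad. A call has 1 to 20 rows; each row shifts and turns the pose as measured when the row begins; what a row does not reach is not made up. A row lasts 1/12 s, in which the tool goes at most 41.7 mm and 7.16 degrees, less where a joint would pass 70% of its speed; a pose out of reach is approached as far as the arm can. A call with a gripper value outside its range is refused whole. The fingers move at their own pace and stop on an object; "squeeze" is the grip in N (left out, the last holds). Time passes only in rows, so rows that do not move let the fingers close. It gives the time, the measured TCP pose, the force and the opening at its end, in the units of the state.
- get_state(): the state, without advancing time (a new reading comes with each control period).
- get_image(name): name is "side" or "top"; returns a dict with "pixels" (400x640x3 uint8, red, green, blue), "vfov" (degrees; the focal length in pixels is half the picture's height over the tangent of half this angle, whatever the lens; pixels are square), "cx", "cy" (the principal point, pixels), "rvec" (rotation vector, rad) and "tvec" (3), from world to camera coordinates, as OpenCV has them. Camera axes: x right, y down, z forward; pixel columns grow to the right and rows downward; lengths in m; the calibration is good to about 2 mm. A picture is of the moment at which its call begins. There is no depth.
- sign_off(): hands the job in, once; it reports no verdict.
Trained networks look in a picture, given as the dict that the camera call returned (one of the last four; its "shot" number tells which), for a name from the list of things; names that differ only in an ending like _2 or _b are one class to them, and where a whole thing is asked for, a point or a joint stands for the part that bears it (a point fixed in the world has none). Each returns a list of dicts, best first, with "p" (0 to 1); they miss things now and then, are a little off and sometimes report something else, mostly with a low value. They report only what shows in the picture. A call takes as long as a camera call. They do not tell look-alikes from the thing itself.
- masks_of(picture, label): "region" (400x640 bool, what is visible of it) and "xy" ([column, row] in pixels, amid what is visible of it).
The state is a dict: "clock": time; "qpos": joint angles; "qd": joint speeds; "effort": joint torques, N m; "position": TCP position; "ee_rot": TCP orientation; "contact_force": force on the tool from outside, world axes, zero at the start; "moment": the same for the moment, N m; "width": finger opening in m.
Only numpy, scipy, OpenCV 4.12 (cv2) and the standard library are available. Lean on these libraries where they do the work, as an engineer would, in place of code of your own. Each camera call takes 0.05 s, during which the arm holds its last target. There are 200 camera calls.

## Working session

There is one attempt and no reset: what is moved stays moved. The work goes in short steps, Python scripts to look and compute and a tool call to move; the robot and the scene stay as the last step left them, time stands still between calls to the robot, and variables do not carry over. Pictures are saved under pics/ and viewed, about 8 in all and at most 12, crops included, and the job is handed in when it is done.

Besides the shell and the picture viewer there is one more tool, called after "Call:" as name(argument=value, ...), one argument or row to a line, values as JSON. play_rows: Moves the arm, as the interface text tells. Its arguments: {"type":"object","properties":{"series":{"type":"array"},"squeeze":{"type":"number"}},"required":["series"]}

```bash
mkdir -p pics; cat > h.py <<'E'
import numpy as np, cv2
from rig import *
def cam(im):
    R=cv2.Rodrigues(np.array(im["rvec"],float))[0]; t=np.array(im["tvec"],float).ravel()
    f=200/np.tan(np.radians(im["vfov"])/2); return R,t,f
def ray(im,uv,z):
    R,t,f=cam(im); d=R.T@np.array([(uv[0]-im["cx"])/f,(uv[1]-im["cy"])/f,1]); c=-R.T@t
    return c+d*(z-c[2])/d[2]
def proj(im,p):
    R,t,f=cam(im); q=R@np.array(p,float)+t; return np.array([im["cx"]+f*q[0]/q[2],im["cy"]+f*q[1]/q[2]])
def save(im,n,crop=None,s=1):
    a=im["pixels"][:,:,::-1]
    if crop: a=a[crop[1]:crop[3],crop[0]:crop[2]]
    cv2.imwrite(n,cv2.resize(a,None,fx=s,fy=s,interpolation=cv2.INTER_CUBIC))
E
python3 - <<'E'
from h import *
for n in("top","side"):
    im=get_image(n); save(im,f"pics/{n}0.png"); R,t,f=cam(im); print(n,f,im["cx"],im["cy"],-R.T@t,R.tolist(),im.keys())
    for l in("mould_red","socket_yellow","socket_blue","socket_orange","mould_red_nut","paint_tin","glue_bottle"):
        print(l,[(round(d["p"],2),np.round(d["xy"]),d["region"].sum(),np.round(ray(im,d["xy"],.05),3)) for d in masks_of(im,l)[:4]])
print(get_state())
E
```

```text
top 417.02783998771605 317.9867088204004 197.51322627958174 [0.24936067 0.08547446 1.39015868] [[0.010299871478423372, -0.9999380549088291, -0.004218885240785411], [-0.9815930166647239, -0.009306073021663641, -0.19075782196272373], [0.19070674419792993, 0.006106009340184862, -0.9816280631519062]] dict_keys(['pixels', 'vfov', 'cx', 'cy', 'rvec', 'tvec', 'shot'])
mould_red [(0.79, array([306., 188.]), np.int64(1161), array([0.543, 0.133, 0.05 ]))]
socket_yellow [(0.65, array([406., 191.]), np.int64(170), array([ 0.535, -0.193,  0.05 ]))]
socket_blue [(0.63, array([440., 215.]), np.int64(200), array([ 0.457, -0.303,  0.05 ])), (0.63, array([477., 185.]), np.int64(215), array([ 0.555, -0.429,  0.05 ])), (0.55, array([476., 220.]), np.int64(196), array([ 0.442, -0.418,  0.05 ])), (0.5, array([487., 256.]), np.int64(224), array([ 0.325, -0.445,  0.05 ]))]
socket_orange [(0.72, array([441., 276.]), np.int64(678), array([ 0.26 , -0.297,  0.05 ])), (0.58, array([438., 176.]), np.int64(166), array([ 0.587, -0.302,  0.05 ]))]
mould_red_nut [(0.55, array([304., 190.]), np.int64(1234), array([0.5
[... 1631 characters left out ...]
 0.05 ]))]
{'clock': 0.8, 'qpos': array([ 1.10595126e+00,  2.75877782e-01,  1.50489187e+00,  3.12163986e-05,
        1.36069736e+00, -1.21020531e-01]), 'qd': array([-2.00099341e-05, -3.63700121e-04,  1.87554338e-03, -9.08729701e-04,
       -8.14801519e-04, -4.92634508e-04]), 'effort': array([ 6.32095580e-04, -4.16595268e+01, -2.46088833e+01,  9.18210549e-05,
        8.52475432e-05,  1.09834897e-05]), 'position': array([0.19384898, 0.54137664, 0.24234394]), 'ee_rot': array([-4.31511839e-05,  8.17647958e-01,  5.75718519e-01,  4.81352671e-05]), 'contact_force': array([ 0.23596232, -0.26212131,  0.20732745]), 'moment': array([ 0.01977348, -0.01356698, -0.01416706]), 'width': 0.08545601121881281}
```

```bash
ls pics
```

```text
side0.png
top0.png
```

View pics/top0.png

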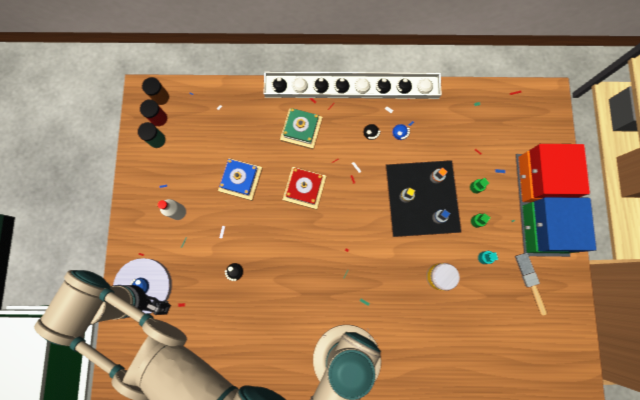

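View pics/side0.png

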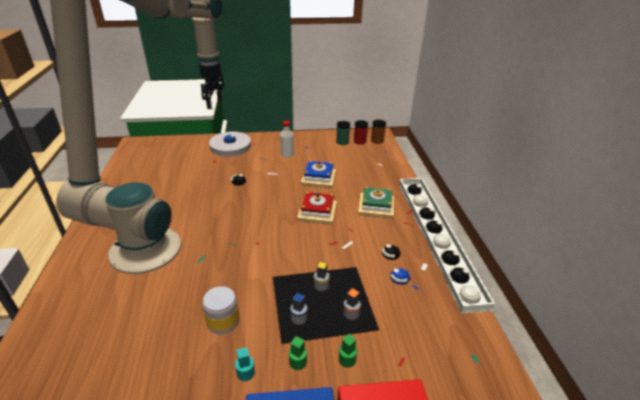

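The top view shows the red mould at about (305,187) and three sockets on the mat: yellow (408,194), blue (442,215) and orange (440,175). Next I'll zoom in on the nuts and socket tops in one montage.

```bash
python3 - <<'E'
from h import *
T=get_image("top");S=get_image("side")
def c(im,u,v,w=22):return cv2.resize(im["pixels"][v-w:v+w,u-w:u+w,::-1],(260,260),interpolation=cv2.INTER_CUBIC)
a=np.vstack([np.hstack([c(T,304,187),c(T,238,178),c(T,301,126)]),np.hstack([c(S,318,205),c(S,319,172),c(S,377,199)])])
cv2.imwrite("pics/nuts.png",a)
b=np.vstack([np.hstack([c(T,408,194,16),c(T,442,215,16),c(T,440,175,16)]),np.hstack([c(S,321,276),c(S,299,309),c(S,353,304)])])
cv2.imwrite("pics/socks.png",b)
def quad(im,mask,u,v,w,z,name):
    m=np.zeros_like(mask);m[v-w:v+w,u-w:u+w]=mask[v-w:v+w,u-w:u+w]
    n,l,st,ce=cv2.connectedComponentsWithStats(m.astype(np.uint8)); 
    if n<2: print(name,"none");return
    k=1+np.argmax(st[1:,4]); pts=np.argwhere(l==k)[:,::-1]
    wp=np.array([ray(im,p,z)[:2] for p in pts],np.float32)
    r=cv2.minAreaRect(wp); print(name,st[k,4],"cen",np.round(wp.mean(0),4),"rect",np.round(r[0],4),np.round(r[1],4),r[2])
for n,im,pp in(("T",T,[(304,187),(408,194),(442,215),(440,175)]),("S",S,[(318,205),(321,267),(299,298),(353,294)])):
    h=cv2.cvtColor(im["pixels"],cv2.COLOR_RGB2HSV).astype(int);H,s,v=h[...,0],h[...,1],h[...,2]
    quad(im,((H<6)|(H>174))&(s>170)&(v>90),*pp[0],26,.055,n+"red")
    quad(im,(abs(H-28)<6)&(s>130)&(v>110),*pp[1],14,.081,n+"yel")
    quad(im,(abs(H-110)<12)&(s>100)&(v>60),*pp[2],14,.081,n+"blu")
    quad(im,(abs(H-13)<7)&(s>150)&(v>140),*pp[3],14,.081,n+"ora")
E
```

```text
Tred 572 cen [0.5477 0.1403] rect [0.5491 0.1407] [0.0963 0.098 ] 75.07134246826172
Tyel 45 cen [ 0.5268 -0.2026] rect [ 0.5268 -0.2029] [0.0212 0.0208] 62.91642379760742
Tblu 47 cen [ 0.4562 -0.3102] rect [ 0.4567 -0.3104] [0.0197 0.0231] 44.34593200683594
Tora 41 cen [ 0.5935 -0.3079] rect [ 0.594  -0.3073] [0.0207 0.0191] 42.9725341796875
Sred 299 cen [0.5482 0.1244] rect [0.549  0.1308] [0.1024 0.0965] 76.70398712158203
Syel 33 cen [ 0.5262 -0.2014] rect [ 0.5267 -0.2027] [0.0192 0.0163] 83.76886749267578
Sblu 72 cen [ 0.4549 -0.3077] rect [ 0.4553 -0.307 ] [0.0243 0.0242] 52.32968521118164
Sora 62 cen [ 0.5933 -0.3056] rect [ 0.5933 -0.3056] [0.0234 0.0213] 45.224674224853516
```

View pics/nuts.png

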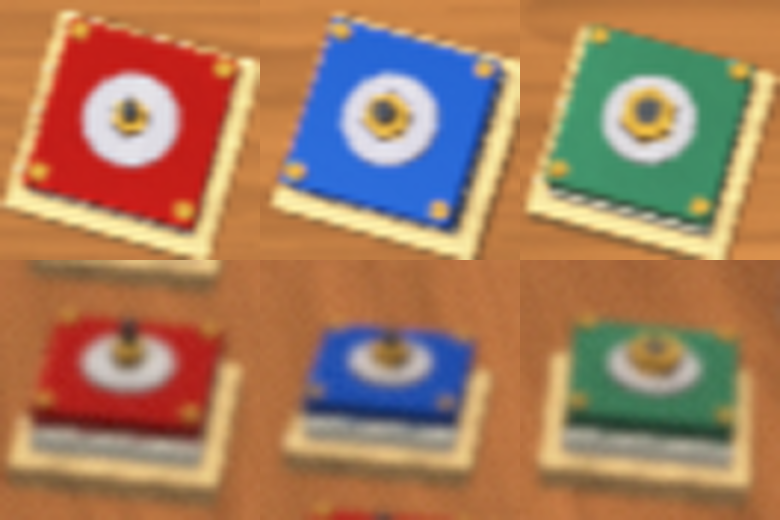

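View pics/socks.png

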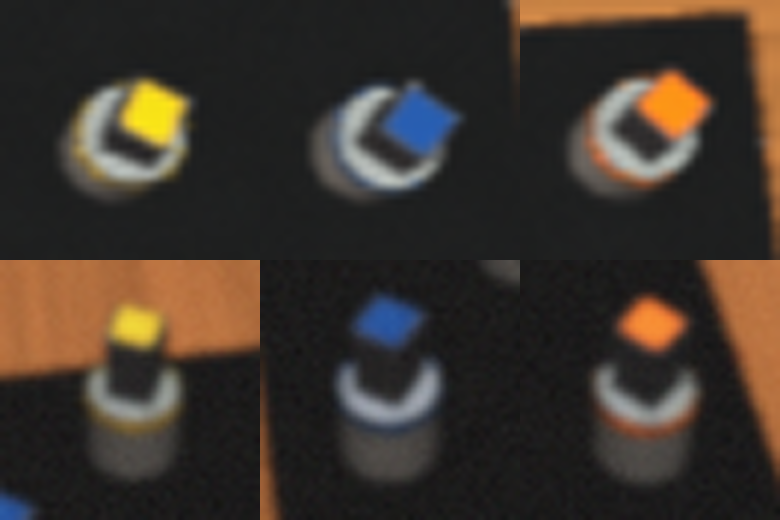

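The red mould has the smallest nut and the tallest stud. Blue is in between and green is large with a flush stud. So this is the 19 mm nut and yellow should fit. Next I'll fit the poses of the yellow dab and the red washer.

```bash
cat >> h.py <<'E'
from scipy.optimize import minimize
def render(im,P,x0,y0,w):
    q=np.array([proj(im,p) for p in P]); k=8
    m=np.zeros((2*w*k,2*w*k),np.uint8)
    cv2.fillConvexPoly(m,np.round(((q-[x0-w,y0-w]+.5)*k-.5)*16).astype(np.int32),255,cv2.LINE_8,4)
    return cv2.GaussianBlur(cv2.resize(m,(2*w,2*w),interpolation=cv2.INTER_AREA).astype(float)/255,(0,0),.6)
def square(x,y,a,z,h=.012):
    return [(x+h*(i*np.cos(a)-j*np.sin(a)),y+h*(i*np.sin(a)+j*np.cos(a)),z) for i,j in((1,1),(-1,1),(-1,-1),(1,-1))]
def disc(x,y,z,r=.026): return [(x+r*np.cos(t),y+r*np.sin(t),z) for t in np.arange(0,6.28,.1)]
def fit(im,soft,mk,p0,w,wt=None):
    c=np.round(proj(im,mk(*p0)[0])).astype(int); x0,y0=c
    s=soft(im["pixels"][y0-w:y0+w,x0-w:x0+w].astype(float))
    ww=np.ones_like(s) if wt is None else wt(x0,y0,w)
    def cost(p):
        m=render(im,mk(*p),x0,y0,w); A=np.c_[m[ww>0],np.ones((ww>0).sum())]
        r=np.linalg.lstsq(A,s[ww>0],rcond=None); return float(np.sum((A@r[0]-s[ww>0])**2))/float(np.var(s[ww>0])*(ww>0).sum())
    best=None
    for a0 in ([0] if len(p0)<3 else [-.6,-.2,.2,.6]):
        q=np.array(p0,float)
        if len(q)>2:q[2]+=a0
        sx=np.vstack([q]+[q+np.eye(len(q))[i]*([.004,.004,.2][i]) for i in range(len(q))])
        r=minimize(cost,q,method="Nelder-Mead",options=dict(initial_simplex=sx,xatol=1e-5,fatol=1e-6))
        if best is None or r.fun<best.fun:best=r
    return best
yel=lambda a:np.minimum(a[...,0],a[...,1])-a[...,2]
nonred=lambda a:-(a[...,0]-a[...,1])
def mould(im,p=(.549,.140)):
    def wt(x0,y0,w):
        q=np.array([proj(im,(p[0],p[1],z)) for z in(.055,.067,.085)])-[x0-w,y0-w]
        m=np.ones((2*w,2*w),np.uint8); cv2.polylines(m,[np.round(q).astype(int)],False,0,5)
        g=np.zeros_like(m); d=np.array([proj(im,P) for P in disc(*p,.055,.04)])-[x0-w,y0-w]
        cv2.fillConvexPoly(g,np.round(d).astype(int),1); return m*g
    return fit(im,nonred,lambda x,y:disc(x,y,.055),p,18,wt)
E
python3 - <<'E'
from h import *
for n in("top","side"):
    im=get_image(n)
    r=fit(im,yel,lambda x,y,a:square(x,y,a,.081),(.5268,-.2026,0.8),9); print(n,"yel",np.round(r.x,4),r.fun,np.degrees(r.x[2])%90)
    r=mould(im); print("washer",np.round(r.x,4),r.fun)
    r=fit(im,lambda a:a[...,0]-a[...,1],lambda x,y,a:square(x,y,a,.053,.05),(.549,.14,-.26),22);print("slab",np.round(r.x,4),r.fun,np.degrees(r.x[2]))
E
```

```text
top yel [ 0.5261 -0.2043  1.2551] 0.13020874506963573 71.91271343271319
washer [0.5507 0.1413] 0.012956453337130984
slab [ 0.5495  0.14   -0.2655] 0.8123021609465582 -15.211154125037055
side yel [ 0.5261 -0.1979  1.059 ] 0.22235349503021018 60.67531069490557
washer [0.5504 0.1396] 0.07413106133501042
slab [ 0.5508  0.1385 -0.355 ] 0.8479506086535942 -20.337596350693165
```

Call:
play_rows(
  series=[
    {"dx": 16,"dy": -36,"turn": -0.007,"fingers": -1},
    {"dx": 16,"dy": -36,"turn": -0.007,"fingers": -1},
    {"dx": 16,"dy": -36,"turn": -0.007,"fingers": -1},
    {"dx": 16,"dy": -36,"turn": -0.007,"fingers": -1},
    {"dx": 16,"dy": -36,"turn": -0.007,"fingers": -1},
    {"dx": 16,"dy": -36,"turn": -0.007,"fingers": -1},
    {"dx": 16,"dy": -36,"turn": -0.007,"fingers": -1},
    {"dx": 16,"dy": -36,"turn": -0.007,"fingers": -1},
    {"dx": 16,"dy": -36,"turn": -0.007,"fingers": -1},
    {"dx": 16,"dy": -36,"turn": -0.007,"fingers": -1},
    {"dx": 16,"dy": -36,"turn": -0.007,"fingers": -1},
    {"dx": 16,"dy": -36,"turn": -0.007,"fingers": -1},
    {"dx": 16,"dy": -36,"turn": -0.007,"fingers": -1},
    {"dx": 16,"dy": -36,"turn": -0.007,"fingers": -1},
    {"dx": 16,"dy": -36,"turn": -0.007,"fingers": -1},
    {"dx": 16,"dy": -36,"turn": -0.007,"fingers": -1},
    {"dx": 16,"dy": -36,"turn": -0.007,"fingers": -1},
    {"dx": 16,"dy": -36,"turn": -0.007,"fingers": -1},
    {"dx": 16,"dy": -36,"turn": -0.007,"fingers": -1},
    {"dx": 16,"dy": -36,"turn": -0.007,"fingers": -1},
  ],
)

```text
invalid input at $.series[0]: expected keys fingers, dx, dy, dz, turn
```

All five keys are required in every row.

Call:
play_rows(
  series=[
    {"dx": 16,"dy": -36,"dz": 0,"turn": -0.007,"fingers": -1},
    {"dx": 16,"dy": -36,"dz": 0,"turn": -0.007,"fingers": -1},
    {"dx": 16,"dy": -36,"dz": 0,"turn": -0.007,"fingers": -1},
    {"dx": 16,"dy": -36,"dz": 0,"turn": -0.007,"fingers": -1},
    {"dx": 16,"dy": -36,"dz": 0,"turn": -0.007,"fingers": -1},
    {"dx": 16,"dy": -36,"dz": 0,"turn": -0.007,"fingers": -1},
    {"dx": 16,"dy": -36,"dz": 0,"turn": -0.007,"fingers": -1},
    {"dx": 16,"dy": -36,"dz": 0,"turn": -0.007,"fingers": -1},
    {"dx": 16,"dy": -36,"dz": 0,"turn": -0.007,"fingers": -1},
    {"dx": 16,"dy": -36,"dz": 0,"turn": -0.007,"fingers": -1},
    {"dx": 16,"dy": -36,"dz": 0,"turn": -0.007,"fingers": -1},
    {"dx": 16,"dy": -36,"dz": 0,"turn": -0.007,"fingers": -1},
    {"dx": 16,"dy": -36,"dz": 0,"turn": -0.007,"fingers": -1},
    {"dx": 16,"dy": -36,"dz": 0,"turn": -0.007,"fingers": -1},
    {"dx": 16,"dy": -36,"dz": 0,"turn": -0.007,"fingers": -1},
    {"dx": 16,"dy": -36,"dz": 0,"turn": -0.007,"fingers": -1},
    {"dx": 16,"dy": -36,"dz": 0,"turn": -0.007,"fingers": -1},
    {"dx": 16,"dy": -36,"dz": 0,"turn": -0.007,"fingers": -1},
    {"dx": 16,"dy": -36,"dz": 0,"turn": -0.007,"fingers": -1},
    {"dx": 16,"dy": -36,"dz": 0,"turn": -0.007,"fingers": -1},
  ],
)

```text
clock: 2.67
position: [0.5181, -0.2061, 0.2456]
ee_rot: [0.001, 0.855, 0.519, 0.009]
contact_force: [0.9, 0.6, -0.1]
width: 0.0854
```

Call:
play_rows(
  series=[
    {"dx": 8,"dy": 4,"dz": -20,"turn": 0,"fingers": -1},
    {"dx": 0,"dy": 0,"dz": -30,"turn": 0,"fingers": -1},
    {"dx": 0,"dy": 0,"dz": -30,"turn": 0,"fingers": -1},
    {"dx": 0,"dy": 0,"dz": -30,"turn": 0,"fingers": -1},
    {"dx": 0,"dy": 0,"dz": -10,"turn": 0,"fingers": -1},
    {"dx": 0,"dy": 0,"dz": 0,"turn": 0,"fingers": -1},
  ],
)

```text
clock: 3.17
position: [0.5325, -0.2162, 0.1221]
ee_rot: [0.008, 0.858, 0.514, 0.011]
contact_force: [-0.1, -0.2, -0.6]
width: 0.0857
```

Call:
play_rows(
  series=[
    {"dx": -6,"dy": 13,"dz": 0,"turn": 0,"fingers": -1},
    {"dx": 0,"dy": 0,"dz": 0,"turn": 0,"fingers": -1},
    {"dx": 0,"dy": 0,"dz": 0,"turn": 0,"fingers": -1},
  ],
)

```text
clock: 3.42
position: [0.5267, -0.2036, 0.1221]
ee_rot: [0.008, 0.858, 0.514, 0.01]
contact_force: [0.6, -0.3, -0.3]
width: 0.0852
```

Call:
play_rows(
  series=[
    {"dx": 0,"dy": 1,"dz": -25,"turn": 0,"fingers": -1},
    {"dx": 0,"dy": 0,"dz": -20,"turn": 0,"fingers": -1},
    {"dx": 0,"dy": 0,"dz": -12,"turn": 0,"fingers": -1},
    {"dx": 0,"dy": 0,"dz": 0,"turn": 0,"fingers": -1},
    {"dx": 0,"dy": 0,"dz": 0,"turn": 0,"fingers": -1},
  ],
)

```text
clock: 3.83
position: [0.5333, -0.207, 0.0706]
ee_rot: [0.016, 0.857, 0.515, 0.014]
contact_force: [-0.6, 0.2, -0.0]
width: 0.0853
```

Call:
play_rows(
  series=[
    {"dx": 0,"dy": 0,"dz": 25,"turn": 0,"fingers": -1},
    {"dx": 0,"dy": 0,"dz": 20,"turn": 0,"fingers": -1},
    {"dx": 0,"dy": 0,"dz": 12,"turn": 0,"fingers": -1},
    {"dx": 0,"dy": 0,"dz": 0,"turn": 0,"fingers": -1},
    {"dx": 0,"dy": 0,"dz": 0,"turn": 0,"fingers": -1},
  ],
)

```text
clock: 4.25
position: [0.5365, -0.2095, 0.1359]
ee_rot: [0.02, 0.857, 0.515, 0.017]
contact_force: [-0.5, 0.2, -1.2]
width: 0.0855
```

```bash
cat >> h.py <<'E'
from scipy.spatial.transform import Rotation as Ro
def st():
    s=get_state(); w,x,y,z=s["ee_rot"]; M=Ro.from_quat([x,y,z,w]).as_matrix()
    print("t",round(s["clock"],2),"pos",np.round(s["position"]*1e3,1),"zax",np.round(M[:,2],4),"yaw",round(np.degrees(np.arctan2(M[1,0],M[0,0])),2),"F",np.round(s["contact_force"],1),"M",np.round(s["moment"],2),"w",round(s["width"]*1e3,1)); return s,M
E
python3 -c "from h import *;st()"
```

```text
t 4.25 pos [ 536.5 -209.5  135.9] zax [ 0.0489 -0.0169 -0.9987] yaw 61.97 F [-0.5  0.2 -1.2] M [ 0.03  0.08 -0.07] w 85.5
```

Call:
play_rows(
  series=[
    {"dx": -4,"dy": 3,"dz": -5,"turn": 0,"fingers": -1},
    {"dx": -4,"dy": 2,"dz": -5,"turn": 0,"fingers": -1},
    {"dx": -2,"dy": 1,"dz": -5,"turn": 0,"fingers": -1},
    {"dx": 0,"dy": 0,"dz": -5,"turn": 0,"fingers": -1},
    {"dx": 0,"dy": 0,"dz": -5,"turn": 0,"fingers": -1},
    {"dx": 0,"dy": 0,"dz": -5,"turn": 0,"fingers": -1},
    {"dx": 0,"dy": 0,"dz": -5,"turn": 0,"fingers": -1},
    {"dx": 0,"dy": 0,"dz": 0,"turn": 0,"fingers": -1},
  ],
)

```text
clock: 4.92
position: [0.5229, -0.2016, 0.0942]
ee_rot: [0.017, 0.857, 0.515, 0.015]
contact_force: [-0.2, 0.0, 0.5]
width: 0.0856
```

```bash
python3 -c "from h import *;st()"
```

```text
t 4.92 pos [ 522.9 -201.6   94.2] zax [ 0.0435 -0.0142 -0.999 ] yaw 61.97 F [-0.2  0.   0.5] M [0.   0.08 0.05] w 85.6
```

Call:
play_rows(
  series=[
    {"dx": 3,"dy": -1,"dz": -5,"turn": 0,"fingers": -1},
    {"dx": 0,"dy": 0,"dz": -6,"turn": 0,"fingers": -1},
    {"dx": 0,"dy": 0,"dz": -6,"turn": 0,"fingers": -1},
    {"dx": 0,"dy": 0,"dz": -6,"turn": 0,"fingers": -1},
    {"dx": 0,"dy": 0,"dz": -5,"turn": 0,"fingers": -1},
    {"dx": 0,"dy": 0,"dz": 0,"turn": 0,"fingers": -1},
    {"dx": 0,"dy": 0,"dz": 0,"turn": 0,"fingers": -1},
  ],
)

```text
clock: 5.5
position: [0.5266, -0.203, 0.0622]
ee_rot: [0.017, 0.857, 0.515, 0.015]
contact_force: [-0.5, -0.4, 0.8]
width: 0.085
```

```bash
python3 -c "from h import *;st()"
```

```text
t 5.5 pos [ 526.6 -203.    62.2] zax [ 0.0428 -0.0138 -0.999 ] yaw 61.96 F [-0.5 -0.4  0.8] M [-0.02  0.01 -0.01] w 85.0
```

Call:
play_rows(
  series=[
    {"dx": 0,"dy": 0,"dz": 0,"turn": 0,"fingers": 1},
    {"dx": 0,"dy": 0,"dz": 0,"turn": 0,"fingers": 1},
    {"dx": 0,"dy": 0,"dz": 0,"turn": 0,"fingers": 1},
    {"dx": 0,"dy": 0,"dz": 0,"turn": 0,"fingers": 1},
    {"dx": 0,"dy": 0,"dz": 0,"turn": 0,"fingers": 1},
    {"dx": 0,"dy": 0,"dz": 0,"turn": 0,"fingers": 1},
    {"dx": 0,"dy": 0,"dz": 0,"turn": 0,"fingers": 1},
    {"dx": 0,"dy": 0,"dz": 0,"turn": 0,"fingers": 1},
    {"dx": 0,"dy": 0,"dz": 0,"turn": 0,"fingers": 1},
    {"dx": 0,"dy": 0,"dz": 0,"turn": 0,"fingers": 1},
  ],
  squeeze=60,
)

```text
clock: 6.33
position: [0.5273, -0.2033, 0.0632]
ee_rot: [0.018, 0.857, 0.515, 0.015]
contact_force: [-0.5, -0.6, -0.9]
width: 0.0234
```

```bash
python3 -c "from h import *;st()"
```

```text
t 6.33 pos [ 527.3 -203.3   63.2] zax [ 0.045  -0.0149 -0.9989] yaw 61.97 F [-0.5 -0.6 -0.9] M [-0. -0.  0.] w 23.4
```

Call:
play_rows(
  series=[
    {"dx": 0,"dy": 0,"dz": 8,"turn": 0,"fingers": 1},
    {"dx": 0,"dy": 0,"dz": 10,"turn": 0,"fingers": 1},
    {"dx": 0,"dy": 0,"dz": 10,"turn": 0,"fingers": 1},
    {"dx": 0,"dy": 0,"dz": 10,"turn": 0,"fingers": 1},
    {"dx": 0,"dy": 0,"dz": 10,"turn": 0,"fingers": 1},
    {"dx": 0,"dy": 0,"dz": 10,"turn": 0,"fingers": 1},
    {"dx": 0,"dy": 0,"dz": 10,"turn": 0,"fingers": 1},
    {"dx": 0,"dy": 0,"dz": 10,"turn": 0,"fingers": 1},
    {"dx": 0,"dy": 0,"dz": 10,"turn": 0,"fingers": 1},
    {"dx": 0,"dy": 0,"dz": 10,"turn": 0,"fingers": 1},
    {"dx": 0,"dy": 0,"dz": 8,"turn": 0,"fingers": 1},
    {"dx": 0,"dy": 0,"dz": 4,"turn": 0,"fingers": 1},
  ],
)

```text
clock: 7.33
position: [0.5222, -0.2006, 0.1824]
ee_rot: [0.014, 0.857, 0.515, 0.013]
contact_force: [0.3, -0.3, -2.3]
width: 0.023
```

```bash
python3 -c "from h import *;st()"
```

```text
t 7.33 pos [ 522.2 -200.6  182.4] zax [ 0.0369 -0.0106 -0.9993] yaw 61.96 F [ 0.3 -0.3 -2.3] M [ 0.    0.05 -0.01] w 23.0
```

Call:
play_rows(
  series=[
    {"dx": 1,"dy": 8,"dz": 0,"turn": -0.015,"fingers": 1},
    {"dx": 1,"dy": 16,"dz": 0,"turn": -0.015,"fingers": 1},
    {"dx": 1,"dy": 18,"dz": 0,"turn": -0.015,"fingers": 1},
    {"dx": 1,"dy": 18,"dz": 0,"turn": -0.015,"fingers": 1},
    {"dx": 1,"dy": 18,"dz": 0,"turn": -0.015,"fingers": 1},
    {"dx": 1,"dy": 18,"dz": 0,"turn": -0.015,"fingers": 1},
    {"dx": 1,"dy": 18,"dz": 0,"turn": -0.015,"fingers": 1},
    {"dx": 1,"dy": 18,"dz": 0,"turn": -0.015,"fingers": 1},
    {"dx": 1,"dy": 18,"dz": 0,"turn": -0.015,"fingers": 1},
    {"dx": 1,"dy": 18,"dz": 0,"turn": -0.015,"fingers": 1},
    {"dx": 1,"dy": 18,"dz": 0,"turn": -0.015,"fingers": 1},
    {"dx": 1,"dy": 18,"dz": 0,"turn": -0.015,"fingers": 1},
    {"dx": 2,"dy": 18,"dz": 0,"turn": -0.015,"fingers": 1},
    {"dx": 2,"dy": 18,"dz": 0,"turn": -0.015,"fingers": 1},
    {"dx": 2,"dy": 18,"dz": 0,"turn": -0.015,"fingers": 1},
    {"dx": 2,"dy": 18,"dz": 0,"turn": -0.015,"fingers": 1},
    {"dx": 2,"dy": 18,"dz": 0,"turn": -0.015,"fingers": 1},
    {"dx": 2,"dy": 18,"dz": 0,"turn": -0.015,"fingers": 1},
    {"dx": 2,"dy": 12,"dz": 0,"turn": -0.015,"fingers": 1},
    {"dx": 2,"dy": 5,"dz": 0,"turn": -0.015,"fingers": 1},
  ],
)

```text
clock: 9.0
position: [0.5438, 0.1427, 0.1857]
ee_rot: [0.015, 0.928, 0.371, 0.007]
contact_force: [-0.9, -0.2, -3.7]
width: 0.023
```

```bash
python3 -c "from h import *;st()"
```

```text
t 9.0 pos [543.8 142.7 185.7] zax [ 0.0234 -0.022  -0.9995] yaw 43.59 F [-0.9 -0.2 -3.7] M [ 0.01 -0.04  0.  ] w 23.0
```

```bash
python3 - <<'E'
from h import *
T=get_image("top");S=get_image("side")
def c(im,u,v,w=28):return cv2.resize(im["pixels"][v-w:v+w,u-w:u+w,::-1],(390,390),interpolation=cv2.INTER_CUBIC)
u1=np.round(proj(T,(.548,.14,.1))).astype(int);u2=np.round(proj(S,(.548,.14,.1))).astype(int);print(u1,u2)
cv2.imwrite("pics/over.png",np.hstack([c(T,*u1),c(S,*u2)]))
E
```

```text
[303 183] [317 189]
```

View pics/over.png

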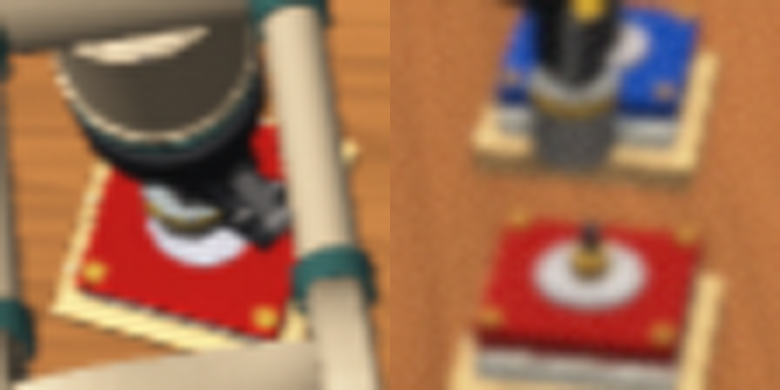

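The side view shows the socket held upright over the stud, with its body centre near column 315.6 and the stud near 317.7. I'll move in and lower it.

Call:
play_rows(
  series=[
    {"dx": 3,"dy": -1,"dz": -5,"turn": 0,"fingers": 1},
    {"dx": 3,"dy": -1,"dz": -6,"turn": 0,"fingers": 1},
    {"dx": 1,"dy": 0,"dz": -6,"turn": 0,"fingers": 1},
    {"dx": 0,"dy": 0,"dz": -6,"turn": 0,"fingers": 1},
    {"dx": 0,"dy": 0,"dz": -4,"turn": 0,"fingers": 1},
    {"dx": 0,"dy": 0,"dz": -2,"turn": 0,"fingers": 1},
    {"dx": 0,"dy": 0,"dz": 0,"turn": 0,"fingers": 1},
    {"dx": 0,"dy": 0,"dz": 0,"turn": 0,"fingers": 1},
  ],
)

```text
clock: 9.77
position: [0.5501, 0.136, 0.152]
ee_rot: [0.015, 0.929, 0.371, 0.004]
contact_force: [-0.9, -0.2, -3.5]
width: 0.0234
```

```bash
python3 - <<'E'
from h import *
s,M=st()
S=get_image("side");T=get_image("top")
p=s["position"]; zb=p[2]-.060
def hull(x,y,z0=zb,h=.034):
    P=np.array([proj(S,q) for q in disc(x,y,z0,.021)+disc(x,y,z0+h,.021)],np.float32)
    return P
for z in (zb,):
    c=proj(S,(p[0],p[1],zb)); print("pred base centre px",c, "stud top px",proj(S,(.5506,.1405,.083)))
    h=hull(p[0],p[1]); print(h.min(0),h.max(0))
a=S["pixels"]; x0,y0=np.round(c).astype(int)
for dy in (-14,-11,-8,-5,-2,2,4,6,8): print(y0+dy,[tuple(int(k) for k in v) for v in a[y0+dy,x0-10:x0+11:1]][:: 1] if dy in(-5,-8) else "")
w=28
o=[cv2.resize(im["pixels"][v-w:v+w,u-w:u+w,::-1],(390,390),interpolation=cv2.INTER_CUBIC) for im,(u,v) in((T,np.round(proj(T,p)).astype(int)),(S,(x0,y0)))]
cv2.imwrite("pics/over2.png",np.hstack(o))
E
```

```text
t 9.77 pos [550.1 136.  152. ] zax [ 0.0189 -0.025  -0.9995] yaw 43.54 F [-0.9 -0.2 -3.5] M [-0.03 -0.02  0.06] w 23.4
pred base centre px [317.45486568 191.81243162] stud top px [317.41691587 193.27090098]
[311.18213 179.84201] [323.97714 195.36655]
178 
181 
184 [(130, 103, 68), (126, 96, 61), (127, 100, 65), (119, 95, 59), (121, 102, 68), (138, 123, 92), (144, 134, 110), (146, 139, 121), (136, 132, 117), (126, 120, 109), (116, 110, 100), (129, 122, 109), (148, 138, 122), (152, 144, 128), (141, 132, 117), (133, 116, 93), (148, 120, 85), (170, 136, 88), (190, 156, 100), (205, 167, 111), (212, 173, 118)]
187 [(169, 108, 61), (171, 109, 64), (158, 100, 59), (136, 88, 59), (99, 76, 58), (82, 69, 56), (87, 73, 59), (95, 80, 58), (102, 85, 57), (107, 89, 58), (109, 90, 57), (104, 86, 53), (104, 88, 55), (93, 79, 57), (88, 77, 61), (92, 77, 61), (117, 86, 62), (136, 98, 62), (138, 98, 61), (138, 100, 62), (141, 102, 64)]
190 
194 
196 
198 
200
```

View pics/over2.png

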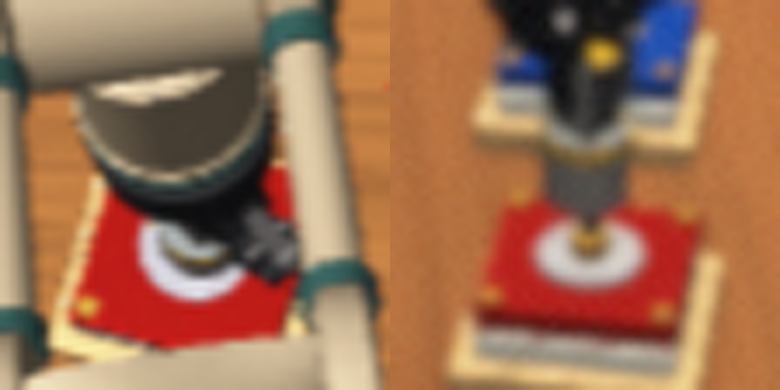

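```bash
cat >> h.py <<'E'
def body(S,p,zb,h=.026,w=16):
    c=np.round(proj(S,(p[0],p[1],zb))).astype(int);x0,y0=c[0],c[1]-4
    s=S["pixels"][y0-w:y0+w,x0-w:x0+w].astype(float); s=np.clip(s[...,0]-s[...,2],20,110)
    wt=np.ones((2*w,2*w),np.uint8)
    for z in(.055,):
        d=np.array([proj(S,P) for P in disc(.5506,.1405,z,.030)])-[x0-w,y0-w]; cv2.fillConvexPoly(wt,np.round(d).astype(int),0)
    q=np.array([proj(S,(.5506,.1405,z)) for z in(.055,.085)])-[x0-w,y0-w]; cv2.polylines(wt,[np.round(q).astype(int)],False,0,5)
    top=proj(S,(p[0],p[1],zb+h))[1]-(y0-w); wt[:int(top)+3]=0
    wt[:, :w-11]=0; wt[:, w+11:]=0
    def cost(q):
        H=cv2.convexHull(np.array([proj(S,k) for k in disc(*q,zb,.021)+disc(*q,zb+h+.01,.021)],np.float32))[:,0]
        k=8;m=np.zeros((2*w*k,2*w*k),np.uint8)
        cv2.fillConvexPoly(m,np.round(((H-[x0-w,y0-w]+.5)*k-.5)*16).astype(np.int32),255,cv2.LINE_8,4)
        m=cv2.GaussianBlur(cv2.resize(m,(2*w,2*w),interpolation=cv2.INTER_AREA)/255.,(0,0),.8)
        g=wt>0;A=np.c_[m[g],np.ones(g.sum())];r=np.linalg.lstsq(A,s[g],rcond=None)[0]
        return float(np.mean((A@r-s[g])**2)/np.var(s[g]))
    q=np.array(p[:2]);r=minimize(cost,q,method="Nelder-Mead",options=dict(initial_simplex=[q,q+[.004,0],q+[0,.006]],xatol=1e-5,fatol=1e-6))
    return r
E
python3 - <<'E'
from h import *
s,M=st();S=get_image("side");p=s["position"]
for d in(.057,.060,.063):
    r=body(S,p,p[2]-d);print(d,np.round(r.x*1e3,1),r.fun)
print(np.round(mould(S).x*1e3,1))
E
```

```text
t 9.87 pos [550.2 136.1 152.3] zax [ 0.0195 -0.0249 -0.9995] yaw 43.54 F [ 0.2  0.5 -3.2] M [ 0.11  0.02 -0.02] w 23.1
0.057 [547.8 139.9] 0.04013278610951386
0.06 [548.2 144.4] 0.008833194869567147
0.063 [548.7 148.8] 0.008182246002428057
[550.4 139.4]
```

Call:
play_rows(
  series=[
    {"dx": 2,"dy": 0,"dz": -2,"turn": 0,"fingers": 1},
    {"dx": 0,"dy": 0,"dz": -3,"turn": 0,"fingers": 1},
    {"dx": 0,"dy": 0,"dz": -3,"turn": 0,"fingers": 1},
    {"dx": 0,"dy": 0,"dz": -3,"turn": 0,"fingers": 1},
    {"dx": 0,"dy": 0,"dz": -2,"turn": 0,"fingers": 1},
    {"dx": 0,"dy": 0,"dz": -2,"turn": 0,"fingers": 1},
    {"dx": 0,"dy": 0,"dz": 0,"turn": 0,"fingers": 1},
    {"dx": 0,"dy": 0,"dz": 0,"turn": 0,"fingers": 1},
  ],
)

```text
clock: 10.58
position: [0.5531, 0.1367, 0.1368]
ee_rot: [0.015, 0.928, 0.371, 0.006]
contact_force: [0.9, 0.6, -2.8]
width: 0.0231
```

```bash
python3 -c "from h import *;st()"
```

```text
t 10.58 pos [553.1 136.7 136.8] zax [ 0.022  -0.0244 -0.9995] yaw 43.58 F [ 0.9  0.6 -2.8] M [ 0.06 -0.   -0.04] w 23.1
```

Call:
play_rows(
  series=[
    {"dx": 0,"dy": -1.5,"dz": 0,"turn": 0,"fingers": 1},
    {"dx": 0,"dy": -1.5,"dz": 0,"turn": 0,"fingers": 1},
    {"dx": 0,"dy": -1.5,"dz": 0,"turn": 0,"fingers": 1},
    {"dx": 0,"dy": -1.5,"dz": 0,"turn": 0,"fingers": 1},
  ],
)

```text
clock: 10.92
position: [0.5531, 0.1339, 0.1366]
ee_rot: [0.012, 0.929, 0.37, 0.007]
contact_force: [0.6, 5.4, -4.9]
width: 0.0229
```

Call:
play_rows(
  series=[
    {"dx": 0,"dy": -1.5,"dz": 0,"turn": 0,"fingers": 1},
  ],
)

```text
clock: 11.0
position: [0.5531, 0.1337, 0.1366]
ee_rot: [0.011, 0.929, 0.37, 0.008]
contact_force: [-1.3, 5.1, -4.8]
width: 0.023
```

Call:
play_rows(
  series=[
    {"dx": 0,"dy": -1.5,"dz": 0,"turn": 0,"fingers": 1},
  ],
)

```text
clock: 11.08
position: [0.5531, 0.1335, 0.1365]
ee_rot: [0.009, 0.929, 0.37, 0.008]
contact_force: [-0.4, 6.0, -4.7]
width: 0.0228
```

Call:
play_rows(
  series=[
    {"dx": 0,"dy": 1.5,"dz": 0,"turn": 0,"fingers": 1},
    {"dx": 0,"dy": 1.5,"dz": 0,"turn": 0,"fingers": 1},
    {"dx": 0,"dy": 1.5,"dz": 0,"turn": 0,"fingers": 1},
    {"dx": 0,"dy": 1,"dz": 0,"turn": 0,"fingers": 1},
  ],
)

```text
clock: 11.42
position: [0.5532, 0.1369, 0.137]
ee_rot: [0.011, 0.929, 0.37, 0.008]
contact_force: [0.2, -0.1, -3.7]
width: 0.0233
```

Call:
play_rows(
  series=[
    {"dx": 0,"dy": 1.5,"dz": 0,"turn": 0,"fingers": 1},
    {"dx": 0,"dy": 1.5,"dz": 0,"turn": 0,"fingers": 1},
  ],
)

```text
clock: 11.58
position: [0.5533, 0.1394, 0.1372]
ee_rot: [0.012, 0.929, 0.37, 0.008]
contact_force: [0.9, -1.4, -3.1]
width: 0.0229
```

Call:
play_rows(
  series=[
    {"dx": 0,"dy": 1.5,"dz": 0,"turn": 0,"fingers": 1},
    {"dx": 0,"dy": 1.5,"dz": 0,"turn": 0,"fingers": 1},
  ],
)

```text
clock: 11.75
position: [0.5534, 0.1424, 0.1373]
ee_rot: [0.012, 0.929, 0.37, 0.008]
contact_force: [0.2, -1.1, -3.3]
width: 0.0234
```

Call:
play_rows(
  series=[
    {"dx": 0,"dy": 1.5,"dz": 0,"turn": 0,"fingers": 1},
    {"dx": 0,"dy": 1.5,"dz": 0,"turn": 0,"fingers": 1},
  ],
)

```text
clock: 11.92
position: [0.5534, 0.1457, 0.1373]
ee_rot: [0.013, 0.929, 0.37, 0.008]
contact_force: [-0.1, -1.6, -3.4]
width: 0.023
```

Call:
play_rows(
  series=[
    {"dx": 0,"dy": 1.5,"dz": 0,"turn": 0,"fingers": 1},
  ],
)

```text
clock: 12.0
position: [0.5533, 0.1461, 0.1372]
ee_rot: [0.014, 0.929, 0.371, 0.007]
contact_force: [0.9, -4.7, -3.2]
width: 0.0231
```

Call:
play_rows(
  series=[
    {"dx": 0,"dy": 1.5,"dz": 0,"turn": 0,"fingers": 1},
  ],
)

```text
clock: 12.08
position: [0.5533, 0.1463, 0.1372]
ee_rot: [0.015, 0.928, 0.371, 0.006]
contact_force: [0.4, -4.8, -1.9]
width: 0.0234
```

Call:
play_rows(
  series=[
    {"dx": 0,"dy": -3,"dz": 0,"turn": 0,"fingers": 1},
    {"dx": 0,"dy": -3,"dz": 0,"turn": 0,"fingers": 1},
    {"dx": 2,"dy": 0,"dz": 0,"turn": 0,"fingers": 1},
    {"dx": 1.5,"dy": 0,"dz": 0,"turn": 0,"fingers": 1},
  ],
)

```text
clock: 12.42
position: [0.5568, 0.1416, 0.1371]
ee_rot: [0.013, 0.929, 0.371, 0.007]
contact_force: [-0.5, 0.3, -3.1]
width: 0.0229
```

Call:
play_rows(
  series=[
    {"dx": 1.5,"dy": 0,"dz": 0,"turn": 0,"fingers": 1},
  ],
)

```text
clock: 12.5
position: [0.5585, 0.1419, 0.1372]
ee_rot: [0.013, 0.929, 0.37, 0.007]
contact_force: [0.4, 0.6, -3.8]
width: 0.0233
```

Call:
play_rows(
  series=[
    {"dx": 1.5,"dy": 0,"dz": 0,"turn": 0,"fingers": 1},
  ],
)

```text
clock: 12.58
position: [0.5591, 0.1418, 0.137]
ee_rot: [0.013, 0.929, 0.37, 0.006]
contact_force: [-3.1, -1.2, -1.4]
width: 0.0232
```

Call:
play_rows(
  series=[
    {"dx": 1.5,"dy": 0,"dz": 0,"turn": 0,"fingers": 1},
  ],
)

```text
clock: 12.67
position: [0.5594, 0.1416, 0.1367]
ee_rot: [0.012, 0.929, 0.37, 0.004]
contact_force: [-3.8, -0.9, -0.8]
width: 0.0233
```

Call:
play_rows(
  series=[
    {"dx": -3,"dy": -1,"dz": 0,"turn": 0,"fingers": 1},
    {"dx": -3,"dy": 0,"dz": 0,"turn": 0,"fingers": 1},
    {"dx": -3,"dy": 0,"dz": 0,"turn": 0,"fingers": 1},
    {"dx": 0,"dy": 0,"dz": 0,"turn": 0,"fingers": 1},
  ],
)

```text
clock: 13.0
position: [0.5513, 0.1412, 0.1366]
ee_rot: [0.012, 0.929, 0.37, 0.006]
contact_force: [-0.1, -1.0, -3.1]
width: 0.0231
```

Call:
play_rows(
  series=[
    {"dx": -1.5,"dy": 0,"dz": 0,"turn": 0,"fingers": 1},
  ],
)

```text
clock: 13.08
position: [0.5503, 0.1413, 0.1369]
ee_rot: [0.012, 0.929, 0.37, 0.007]
contact_force: [-0.1, 0.5, -3.1]
width: 0.0233
```

Call:
play_rows(
  series=[
    {"dx": -1.5,"dy": 0,"dz": 0,"turn": 0,"fingers": 1},
  ],
)

```text
clock: 13.17
position: [0.5488, 0.1414, 0.1369]
ee_rot: [0.012, 0.929, 0.37, 0.007]
contact_force: [0.2, 0.1, -2.9]
width: 0.0233
```

Call:
play_rows(
  series=[
    {"dx": -1.5,"dy": 0,"dz": 0,"turn": 0,"fingers": 1},
  ],
)

```text
clock: 13.25
position: [0.5477, 0.1415, 0.1371]
ee_rot: [0.013, 0.929, 0.37, 0.008]
contact_force: [2.0, -0.3, -5.2]
width: 0.0229
```

Call:
play_rows(
  series=[
    {"dx": 3,"dy": -1,"dz": 0,"turn": 0,"fingers": 1},
    {"dx": 2.5,"dy": -0.5,"dz": 0,"turn": 0,"fingers": 1},
    {"dx": 0,"dy": 0,"dz": 0,"turn": 0,"fingers": 1},
    {"dx": 0,"dy": 0,"dz": -2,"turn": 0,"fingers": 1},
    {"dx": 0,"dy": 0,"dz": -2,"turn": 0,"fingers": 1},
    {"dx": 0,"dy": 0,"dz": 0,"turn": 0,"fingers": 1},
  ],
)

```text
clock: 13.75
position: [0.554, 0.1399, 0.1331]
ee_rot: [0.013, 0.929, 0.37, 0.008]
contact_force: [0.0, -0.1, -3.3]
width: 0.0234
```

```bash
python3 -c "from h import *;st()"
```

```text
t 13.75 pos [554.  139.9 133.1] zax [ 0.0247 -0.0173 -0.9995] yaw 43.48 F [ 0.  -0.1 -3.3] M [ 0.02  0.04 -0.03] w 23.4
```

Call:
play_rows(
  series=[
    {"dx": -0.7,"dy": 0,"dz": -2,"turn": 0,"fingers": 1},
    {"dx": 0,"dy": 0,"dz": -2,"turn": 0,"fingers": 1},
    {"dx": 0,"dy": 0,"dz": -2,"turn": 0,"fingers": 1},
    {"dx": 0,"dy": 0,"dz": -1.5,"turn": 0,"fingers": 1},
  ],
)

```text
clock: 14.08
position: [0.553, 0.1399, 0.1247]
ee_rot: [0.013, 0.929, 0.37, 0.008]
contact_force: [0.3, -0.1, -1.7]
width: 0.0233
```

Call:
play_rows(
  series=[
    {"dx": 0,"dy": 0,"dz": -2,"turn": 0,"fingers": 1},
    {"dx": 0,"dy": 0,"dz": -2,"turn": 0,"fingers": 1},
  ],
)

```text
clock: 14.25
position: [0.5531, 0.1399, 0.1212]
ee_rot: [0.013, 0.929, 0.37, 0.008]
contact_force: [-1.3, -0.3, 4.8]
width: 0.0231
```

```bash
python3 -c "from h import *;st()"
```

```text
t 14.25 pos [553.1 139.9 121.2] zax [ 0.0246 -0.0175 -0.9995] yaw 43.48 F [-1.3 -0.3  4.8] M [-0.07  0.38 -0.01] w 23.1
```

Call:
play_rows(
  series=[
    {"dx": 0,"dy": 0,"dz": -3,"turn": 0,"fingers": 1},
    {"dx": 0,"dy": 0,"dz": -3,"turn": 0,"fingers": 1},
    {"dx": 0,"dy": 0,"dz": -3,"turn": 0,"fingers": 1},
  ],
)

```text
clock: 14.5
position: [0.5531, 0.1399, 0.1164]
ee_rot: [0.013, 0.929, 0.37, 0.009]
contact_force: [-4.7, -0.1, 13.6]
width: 0.0228
```

```bash
python3 -c "from h import *;st()"
```

```text
t 14.5 pos [553.1 139.9 116.4] zax [ 0.0265 -0.0175 -0.9995] yaw 43.49 F [-4.7 -0.1 13.6] M [-0.16  1.02 -0.05] w 22.8
```

```bash
python3 - <<'E'
from h import *
S=get_image("side");w=26
u,v=np.round(proj(S,(.55,.14,.08))).astype(int)
cv2.imwrite("pics/seat1.png",cv2.resize(S["pixels"][v-w:v+w,u-w:u+w,::-1],(520,520),interpolation=cv2.INTER_CUBIC))
print(u,v)
for zb in(.055,.061,.067):
    print(zb,"front bottom row in crop",[(proj(S,(.5506,.1405-.021,z))-[u-w,v-w])*10 for z in(zb,zb+.04)])
E
```

```text
317 194
0.055 front bottom row in crop [array([269.51156231, 356.55720509]), array([271.40728298, 258.24620435])]
0.061 front bottom row in crop [array([269.79190023, 342.01903945]), array([271.69717214, 243.21271613])]
0.067 front bottom row in crop [array([270.07364047, 327.40814991]), array([271.98853601, 228.10275108])]
```

View pics/seat1.png

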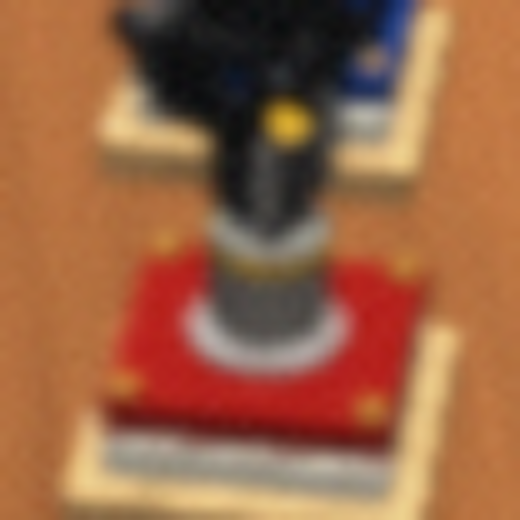

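Call:
play_rows(
  series=[
    {"dx": 0,"dy": 0,"dz": -3,"turn": 0,"fingers": 1},
    {"dx": 0,"dy": 0,"dz": -3,"turn": 0,"fingers": 1},
  ],
)

```text
clock: 14.72
position: [0.553, 0.1399, 0.1152]
ee_rot: [0.013, 0.929, 0.37, 0.01]
contact_force: [-6.2, -0.8, 19.5]
width: 0.0233
```

```bash
python3 -c "from h import *;st()"
```

```text
t 14.72 pos [553.  139.9 115.2] zax [ 0.0288 -0.0175 -0.9994] yaw 43.5 F [-6.2 -0.8 19.5] M [-0.2   1.3  -0.03] w 23.3
```

Call:
play_rows(
  series=[
    {"dx": -1,"dy": 0,"dz": 0.5,"turn": 0,"fingers": 1},
    {"dx": -1,"dy": 0,"dz": 0,"turn": 0,"fingers": 1},
  ],
)

```text
clock: 14.88
position: [0.5523, 0.14, 0.1156]
ee_rot: [0.014, 0.929, 0.371, 0.012]
contact_force: [2.2, -0.4, -3.5]
width: 0.0232
```

```bash
python3 -c "from h import *;st()"
```

```text
t 14.88 pos [552.3 140.  115.6] zax [ 0.033  -0.0172 -0.9993] yaw 43.52 F [ 2.2 -0.4 -3.5] M [-0.09 -0.45  0.  ] w 23.2
```

Call:
play_rows(
  series=[
    {"dx": -1.5,"dy": 0,"dz": 0,"turn": 0,"fingers": 1},
    {"dx": -1.5,"dy": 0,"dz": 0,"turn": 0,"fingers": 1},
  ],
)

```text
clock: 15.05
position: [0.552, 0.14, 0.1156]
ee_rot: [0.015, 0.929, 0.371, 0.015]
contact_force: [3.8, -0.4, -4.6]
width: 0.023
```

```bash
python3 -c "from h import *;st()"
```

```text
t 15.05 pos [552.  140.  115.6] zax [ 0.0388 -0.017  -0.9991] yaw 43.52 F [ 3.8 -0.4 -4.6] M [-0.1  -0.7  -0.04] w 23.0
```

Sideways play is now about 1 mm, where it was ±5.5 mm around the stud alone. So the socket is on the nut's hex. I'll recentre it, press it home and check the height.

Call:
play_rows(
  series=[
    {"dx": 0.7,"dy": 0,"dz": 0,"turn": 0,"fingers": 1},
    {"dx": 0,"dy": 0,"dz": -2,"turn": 0,"fingers": 1},
    {"dx": 0,"dy": 0,"dz": -2,"turn": 0,"fingers": 1},
  ],
)

```text
clock: 15.3
position: [0.5523, 0.1399, 0.1153]
ee_rot: [0.015, 0.929, 0.371, 0.015]
contact_force: [-3.6, -0.1, 11.0]
width: 0.023
```

```bash
python3 -c "from h import *;st()"
```

```text
t 15.3 pos [552.3 139.9 115.3] zax [ 0.0385 -0.0172 -0.9991] yaw 43.52 F [-3.6 -0.1 11. ] M [-0.18  0.6  -0.05] w 23.0
```

Call:
play_rows(
  series=[
    {"dx": 0,"dy": 0,"dz": -4,"turn": 0,"fingers": 1},
    {"dx": 0,"dy": 0,"dz": -4,"turn": 0,"fingers": 1},
  ],
)

```text
clock: 15.47
position: [0.5523, 0.14, 0.1152]
ee_rot: [0.016, 0.929, 0.371, 0.016]
contact_force: [-5.4, -0.9, 23.6]
width: 0.0229
```

```bash
python3 - <<'E'
from h import *
st()
S=get_image("side");w=26
u,v=317,194
cv2.imwrite("pics/seat2.png",cv2.resize(S["pixels"][v-w:v+w,u-w:u+w,::-1],(520,520),interpolation=cv2.INTER_CUBIC))
print((proj(S,(.5506,.1405-.026,.055))-[u-w,v-w])*10)
a=S["pixels"].astype(int)
for c in(315,317,319):print(c,[(r,*a[r,c]) for r in range(193,208)])
E
```

```text
t 15.47 pos [552.3 140.  115.2] zax [ 0.0411 -0.0174 -0.999 ] yaw 43.54 F [-5.4 -0.9 23.6] M [-0.4   1.39 -0.05] w 22.9
[271.09939994 365.20548966]
315 [(193, np.int64(142), np.int64(134), np.int64(116)), (194, np.int64(134), np.int64(116), np.int64(81)), (195, np.int64(112), np.int64(91), np.int64(52)), (196, np.int64(95), np.int64(83), np.int64(66)), (197, np.int64(79), np.int64(76), np.int64(68)), (198, np.int64(78), np.int64(75), np.int64(72)), (199, np.int64(81), np.int64(79), np.int64(75)), (200, np.int64(80), np.int64(78), np.int64(72)), (201, np.int64(91), np.int64(86), np.int64(83)), (202, np.int64(124), np.int64(119), np.int64(114)), (203, np.int64(152), np.int64(143), np.int64(138)), (204, np.int64(156), np.int64(122), np.int64(119)), (205, np.int64(163), np.int64(80), np.int64(77)), (206, np.int64(174), np.int64(43), np.int64(39)), (207, np.int64(178), np.int64(33), np.int64(29))]
317 [(193, np.int64(141), np.int64(132), np.int64(117)), (194, np.int64(133), np.int64(117), np.int64(84)), (195, np.int64(118), np.int64(97), np.int64(58)), (196, np.int64(96), np.int64(84), np
[... 621 characters left out ...]
(194, np.int64(129), np.int64(113), np.int64(84)), (195, np.int64(111), np.int64(91), np.int64(54)), (196, np.int64(93), np.int64(80), np.int64(60)), (197, np.int64(83), np.int64(77), np.int64(70)), (198, np.int64(83), np.int64(79), np.int64(76)), (199, np.int64(78), np.int64(75), np.int64(72)), (200, np.int64(81), np.int64(77), np.int64(73)), (201, np.int64(89), np.int64(84), np.int64(80)), (202, np.int64(110), np.int64(104), np.int64(100)), (203, np.int64(140), np.int64(131), np.int64(127)), (204, np.int64(154), np.int64(125), np.int64(122)), (205, np.int64(161), np.int64(84), np.int64(82)), (206, np.int64(174), np.int64(49), np.int64(46)), (207, np.int64(178), np.int64(36), np.int64(32))]
```

View pics/seat2.png

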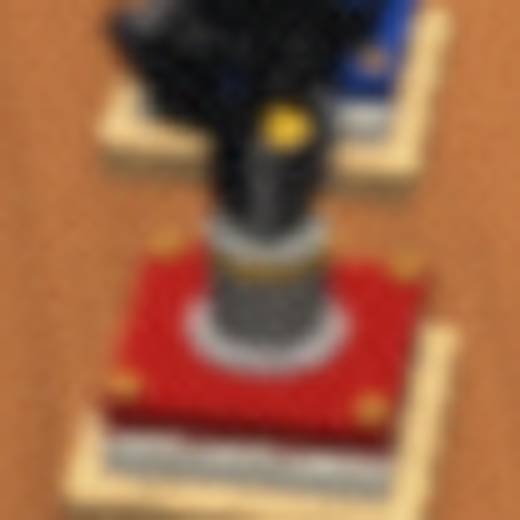

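Call:
play_rows(
  series=[
    {"dx": -0.2,"dy": 0,"dz": -1,"turn": 0,"fingers": 1},
    {"dx": 0,"dy": 0,"dz": -1,"turn": 0,"fingers": 1},
    {"dx": 0,"dy": 0,"dz": -1,"turn": 0,"fingers": 1},
  ],
)

```text
clock: 15.77
position: [0.552, 0.14, 0.1153]
ee_rot: [0.016, 0.928, 0.371, 0.017]
contact_force: [-1.4, -0.7, 8.1]
width: 0.0228
```

```bash
python3 - <<'E'
from h import *
st()
S=get_image("side")
for l in("socket_blue","socket_orange"):
    print(l,[(round(d["p"],2),np.round(d["xy"])) for d in masks_of(S,l)[:5]])
a=S["pixels"].astype(float)
# row profile model: body / washer sliver / red, fit edges for seated check
G=a[198:210,314:321,1].mean(1); rr=np.arange(198,210)
from scipy.special import erf
f=lambda p:p[2]+(p[3]-p[2])*.5*(1+erf((rr-p[0])/p[4]))+(33-p[3])*.5*(1+erf((rr-p[1])/p[4]))
for W in(170,185,200):
    r=minimize(lambda q:np.sum((f([q[0],q[1],q[2],W,q[3]])-G)**2),[203,205,78,1.],method="Nelder-Mead",options=dict(maxiter=4000));print(W,r.x,r.fun)
for zb in(.055,.061): print(zb,proj(S,(.5506,.1405-.021,zb)))
print(a[200,305:311,1],a[200,324:330,1])
E
```

```text
t 15.77 pos [552.  140.  115.3] zax [ 0.0434 -0.0173 -0.9989] yaw 43.55 F [-1.4 -0.7  8.1] M [-0.12  0.41 -0.07] w 22.8
socket_blue [(0.98, array([298., 355.])), (0.95, array([349., 353.])), (0.84, array([299., 310.])), (0.61, array([246., 366.]))]
socket_orange [(0.74, array([356., 308.])), (0.49, array([302., 311.]))]
170 [202.28485439 204.60187984  76.3594032    1.52069237] 21.858848636071215
185 [202.43796358 204.48523964  76.34523547   1.59429765] 23.507960542421987
200 [202.55728216 204.39084292  76.33901308   1.64238138] 24.493750068301253
0.055 [317.95115623 203.65572051]
0.061 [317.97919002 202.20190394]
[ 37.  33.  35.  51.  93. 138.] [140. 113.  65.  37.  34.  33.]
```

The bottom-edge fit suggests the socket sits high, while contact height and lateral play say it is home. To settle it, I'll calibrate the ring's image row against the initial picture, where the socket's height is known.

```bash
python3 - <<'E'
from h import *
S=get_image("side")
old=cv2.imread("pics/side0.png")[:,:,::-1].astype(float)
def ring(a,x,y,zb,n):
    u,v=proj(S,(x,y-.021,zb+.034)); c=int(round(u)); r0=int(v)-7
    P=a[r0:r0+16,c-1:c+2].mean(1); sat=P[:,0]-P[:,2]
    k=4+np.argmax(sat[4:13]); w=np.clip(sat[k-2:k+3]-sat[k-2:k+3].min(),0,None)
    row=r0+k-2+(w*np.arange(5)).sum()/w.sum()
    zs=np.linspace(zb-.012,zb+.05,600); rows=np.array([proj(S,(x,y-.021,z))[1] for z in zs])
    print(n,"sat",np.round(sat),"ring row",round(row,2),"=> ring height above assumed base mm",round(1e3*(np.interp(-row,-rows[::1],zs)-zb),1))
for y in(-.2035,-.2015): ring(old,.5262,y,.003,"mat y%.4f"%y)
for y in(.1395,.141): ring(S["pixels"].astype(float),.5506,y,.055,"nut y%.4f"%y)
E
```

```text
mat y-0.2035 sat [ 1. -0.  0. -2.  1. 11. 44. 61. 35. 13.  8.  7.  8.  8.  6.  5.] ring row 281.95 => ring height above assumed base mm 37.5
mat y-0.2015 sat [ 1. -0.  0. -2.  1. 11. 44. 61. 35. 13.  8.  7.  8.  8.  6.  5.] ring row 281.95 => ring height above assumed base mm 35.4
nut y0.1395 sat [ 1.  2.  2.  5.  9. 24. 49. 61. 32. 11.  8.  7.  8.  8. 10. 13.] ring row 194.65 => ring height above assumed base mm 37.4
nut y0.1410 sat [ 1.  2.  2.  5.  9. 24. 49. 61. 32. 11.  8.  7.  8.  8. 10. 13.] ring row 194.65 => ring height above assumed base mm 36.3
```

The ring height above the assumed base matches: 35.4–37.5 mm on the mat and 36.3–37.4 mm on the nut. The socket is fully home, so I'm handing in.

```bash
python3 -c "
from h import *
s,M=st(); print(np.abs(s['qd']).max()); print(sign_off())"
```

```text
t 15.97 pos [552.  140.  115.3] zax [ 0.0432 -0.0174 -0.9989] yaw 43.55 F [-0.9 -0.4  7.8] M [-0.21  0.35 -0.1 ] w 23.0
0.002098160165455367
the job is handed in; nothing more can be done
None
```

The yellow socket fits the red mould's nut. I set it fully home, and I handed the job in at about 16 s while still gripping it; no verdict was reported.

**Which socket:** The pictures show the red mould with the smallest nut and the tallest stud, which is the 19 mm nut. I never picked up the blue or orange socket. The last side picture showed both about where they started on the mat; I did not measure their tilt.

**How it went on:** I centred the socket by touching the stud from four sides, then pressed it down.

**Checks that agree it is seated:**
- **Height:** the tool stopped hard at 115.2 mm, exactly the height expected for a socket resting on the washer.
- **Sideways play:** it dropped from ±5.5 mm around the stud to about 1 mm, so the hex is engaged.
- **Ring height:** the yellow ring stands 36–37 mm above the washer, which matches 35–37.5 mm above the mat at the start.
- **At hand-in:** the arm was still, pressing lightly (contact reading about 8 N), with the fingers closed on the adapter at a 60 N grip setting.

**Checks that disagreed:**
- **Bottom edge:** fitting the socket's blurred bottom edge put it about 5 mm too high. I trusted the other three checks over this one.
- **Tool tilt:** the tool leaned by about 0.045 rad, much the same as when it gripped the upright socket. From that I estimate the socket within about 0.02 rad of upright, but I did not measure it directly.

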